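# Reset the peak hand and zero the dial of a bench load gauge

### The job

Make the bench load gauge ready for its next reading: press in the little fluted reset knob in the middle of the glass and wind it anticlockwise, in as many strokes as it takes, until the round-eyed peak hand is fully home against its zero stop over the thin pointer, and let the knob go. Also turn the knurled bezel so that the bold wedge-shaped zero mark of the dial stands under the thin pointer, and leave the things standing round the gauge as they are.

Things in the scene. Friction and masses are not known exactly. Their poses are not given: they have to be found in the camera images.
- load_gauge: Grey cast base 156 x 100 x 15 mm on rubber feet, heavy, does not shift; origin under its centre on the table. Its own -x is the front (the dial leans that way), +x the back, where a steel load cell 58 mm wide and 56 mm high stands.
- dial_centre (a point): Centre of the dial face, 30 mm in front of the base's centre and 74 mm above the table. z = out of the face, the axis of knob, hands and bezel (leans 0.42 rad from vertical towards the front); x = up the face (12 o'clock); y = left. Anticlockwise, seen facing the dial, is positive about z. Flat glass 8 mm above the face; dark case 60 mm across behind it.
- pointer_mark (a point): Point on the dial under the end of the thin black live pointer: 24 mm from dial_centre at 9 o'clock (+y), fixed to the case.
- peak_tip (a point): Outer end of the dark steel peak hand (short stem with an open round eye) under the glass, 24 mm from the centre. It starts clockwise of the pointer, a third to two thirds of a turn; home, against its stop, it coincides with pointer_mark. It stays where it is left; only the pressed reset knob moves it.
- zero_mark (a point): Bold black wedge on the dial, pointing inwards, 24 mm from the centre; turns with the bezel. The dial has 40 divisions, 3.8 mm each at this radius. It starts up to about a fifth of a turn anticlockwise of the pointer.
- knob_top (a point): Centre of the top of the black fluted reset knob, 20 mm across, 22 mm high, 39 mm above the face when out; underside 6 mm clear of the bezel. A spring holds it out (2 N). Pressed in 4 mm, its rubber clutch bites on the peak hand's hub (force jumps to 8 N) and turns it along; it bottoms at 7 mm (12 N). When out it spins free of the hand. At the stop the clutch slips (0.04 Nm), harmless.
- seating_die: Bystander: upright threaded steel die, 33 mm across and 56 mm high; origin under its centre.
- wax_tin: Bystander: flat round white tin, 60 mm across and 19 mm high; origin under its centre.
- bit_box: Bystander: small blue box 22 x 30 x 22 mm; origin under its centre.
- bezel: Knurled steel bezel, a ring 67 mm across, reaching from 3 mm behind the dial face to 11 mm in front of it; origin at dial_centre, z out of the face, x towards the zero mark. It carries the glass and the white printed dial, turns either way, stiffly (0.06 Nm), and stays where it is left.
Not all that is in view belongs to the job. What is shaped like the load_gauge but purple is not meant.

How it is judged:
By the outcome, as a careful person would: the job done as asked, in the order asked, and still so for the second after the job is handed in, with the robot touching nothing.
It also fails if it takes over 64 s, if anything falls off the work surface, if the arm or the gripper's body presses on something with over 40 N, if the wrist force passes 120 N, or if a joint passes its speed limit or range.

### The arm

A 7-joint arm with a two-finger parallel gripper is mounted at the origin on a cart in front of the work surface, level with it; the furniture and walls round the work are solid. World frame = base frame: x ahead of the robot, y to its left, z up, the work surface at z = 0. Lengths are in m, angles in rad, forces in N, time in s.
With the tool pointing down it reaches from about 0.425 to 0.825 m from the base axis. Payload 3.6 kg.
Tool frame: the origin (TCP) lies between the finger pads; the fingertips stand 8 mm ahead of it and the grasp point (between the pads) lies 11 mm behind it; z points along the fingers, y is the line along which they close (so a half turn about z gives the same grasp; the last joint's range is limited). The gripper opens to 85 mm and grips with 20 to 120 N. Pads are 22 mm wide; open, the fingers measure 114 mm over their backs; the gripper's body (76 mm by 85 mm) begins 54 mm behind the grasp point. The pads swing forward as they close: fully open they stand 13 mm farther back than shut.
Start: joints at [1.242, 0.615, -0.013, 1.423, 0.008, 1.103, -0.04], TCP at [0.194, -0.62, 0.239] pointing down, gripper open.
Joint ranges: [-3.12, 3.12], [-0.3, 2.06], [-1.34, 1.32], [0.26, 2.42], [-1.36, 4.5], [0.01, 1.98], [-2.84, 2.84]. Speed limits (rad/s): [2.79, 2.79, 3.14, 3.14, 3.14, 3.14, 3.14].

### API

Orientations are given as a unit quaternion [w, x, y, z].
In Python, from cell import ctrl gives the robot as it stands.
- The arm moves only by the tool jog_arm, never from a script. Its argument "deltas" is a list of rows, each a list of 3 entries, a list of its own where there are three numbers: the finger opening in mm, from 0 to 85.4, then the shift along the tool's x, y, z in mm, then the turn about the tool's z in rad. A call has 1 to 20 rows; each row shifts and turns the commanded pose from where the row before left it, along the tool's axes as they then stand; what a row does not reach is not made up. A row lasts 1/12 s, in which the tool goes at most 41.7 mm and 7.16 degrees, less where a joint would pass 70% of its speed; a pose out of reach is approached as far as the arm can. A call with a gripper value outside its range is refused whole. The fingers move at their own pace and stop on an object; "newtons" is the grip in N (left out, the last holds). Time passes only in rows, so rows that do not move let the fingers close. It gives the time, the measured TCP pose, the force, the opening and the grip force at its end, in the units of the state.
- ctrl.read_state(): the state, without advancing time (a new reading comes with each control period).
- ctrl.snapshot(name): name is "side" or "top" or "wrist"; returns (picture, depth): 400x640x3 uint8, blue, green, red; 400x640 float32, m along the optical axis (not along the pixel's ray), 0 where there is no reading.
- ctrl.calibration(name): a dict with "camera_matrix" (3x3 intrinsics, pixels), "k1" (the pictures are not rectified: a ray, as slopes to the right and down, at radius r is drawn at 1 + k1 r^2 times it, then the intrinsics apply), "extrinsics" (4x4, takes a point from world to camera coordinates). Camera axes: x right, y down, z forward; pixel columns grow to the right and rows downward; lengths in m; the calibration is good to about 2 mm. A picture is of the moment at which its call begins: read the wrist's pose just before it. calibration takes no time and is no camera call; for the wrist camera it gives the pose at the moment of the call.
- ctrl.job_done(): hands the job in; it is judged then, once.
The state is a dict: "t": time; "q": joint angles; "qvel": joint speeds; "joint_torque": joint torques, N m; "tool_pos": TCP position; "tcp_rot": TCP orientation; "ft_force": force on the tool from outside, world axes, zero at the start; "ft_torque": the same for the moment, N m; "finger_gap": finger opening in m; "gripper_force": force on a finger pad.
Only numpy, scipy, OpenCV 4.12 (cv2) and the standard library are available. Lean on these libraries where they do the work, as an engineer would, in place of code of your own. Each camera call takes 0.05 s, during which the arm holds its last target. There are 200 camera calls.

## Working session

There is one attempt and no reset: what is moved stays moved. The work goes in short steps, Python scripts to look and compute and a tool call to move; the robot and the scene stay as the last step left them, time stands still between calls to the robot, and variables do not carry over. Pictures are saved under pics/ and viewed, at most 10 in all, crops included, and the job is handed in when it is done.

Besides the shell and the picture viewer there is one more tool, called after ">>>" by a JSON object that holds its "fn" and its "kwargs". jog_arm: Moves the arm, as the interface text tells. Its arguments: {"type":"object","properties":{"deltas":{"type":"array"},"newtons":{"type":"number"}},"required":["deltas"]}

```bash
mkdir -p pics; ls
python3 - <<'E'
from cell import ctrl
import cv2,numpy as np
s=ctrl.read_state();print(s)
for n in("top","side"):
    c=ctrl.calibration(n);print(n,c)
    p,d=ctrl.snapshot(n);cv2.imwrite(f"pics/{n}0.png",p);np.save(f"pics/{n}0.npy",d)
E
```

```text
pics
{'t': 0.0, 'q': array([ 1.24151048,  0.61592892, -0.01262173,  1.42496235,  0.00808644,
        1.10339875, -0.04041851]), 'qvel': array([ 0.00011284, -0.00048056,  0.00077869, -0.00028192,  0.00036925,
       -0.00034607, -0.0010322 ]), 'joint_torque': array([-1.83971465e-04, -4.69217920e+01,  2.59239748e-01, -1.71037120e+01,
        1.00191822e-02,  9.51608294e-03,  2.19997332e-05]), 'tool_pos': array([ 0.1936011 , -0.6196885 ,  0.23811079]), 'tcp_rot': array([-1.30671792e-03,  9.88557573e-01,  1.50838234e-01, -2.11913063e-04]), 'ft_force': array([ 0.18243241, -0.72968527,  0.9778801 ]), 'ft_torque': array([0.04290102, 0.01111881, 0.02241053]), 'gripper_force': 0.0, 'finger_gap': 0.08569626841931641}
top {'camera_matrix': array([[421.57806156,   0.        , 320.92735868],
       [  0.        , 421.57806156, 201.62958347],
       [  0.        ,   0.        ,   1.        ]]), 'k1': 0.03125866542003301, 'extrinsics': array([[ 0.00722293, -0.999938  , -0.00847448, -0.01820377],
       [-0.98839628, -0.00585318, -0.15178453,  0.52890854],
       [ 0.15172551,  0.00947247, -0.98837728,  0.87492041],
       [ 0.        ,  0.        ,  0.        ,  1.        ]])}
side {'camera_matrix': array([[461.78020583,   0.        , 319.93876043],
       [  0.        , 461.78020583, 197.95344088],
       [  0.        ,   0.        ,   1.        ]]), 'k1': 0.004529587859963238, 'extrinsics': array([[-0.86039672, -0.50945778, -0.01304801,  0.43308347],
       [-0.29184278,  0.51354425, -0.80690774,  0.2489504 ],
       [ 0.41778616, -0.6904528 , -0.59053336,  0.84596194],
       [ 0.        ,  0.        ,  0.        ,  1.        ]])}
```

View pics/top0.png

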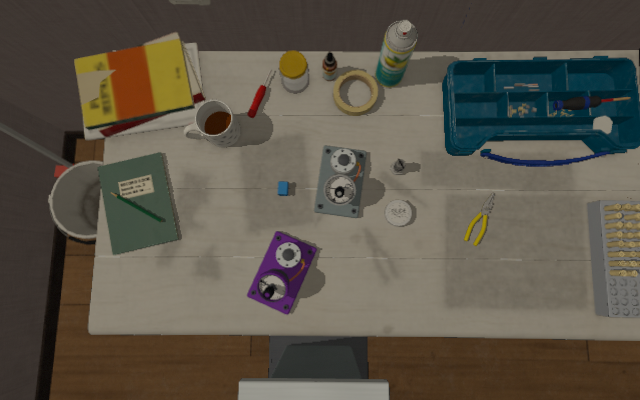

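View pics/side0.png

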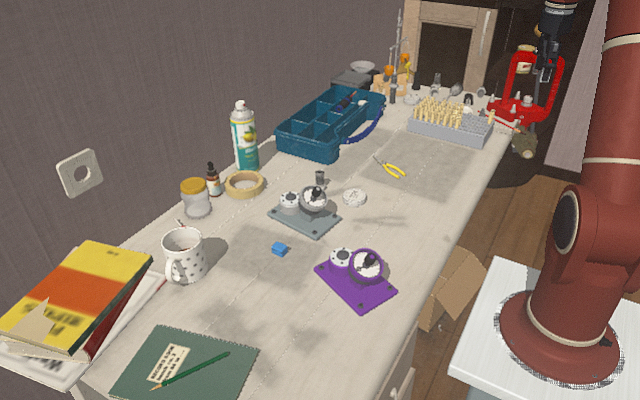

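Top view: the grey gauge is centred near (341,183), dial near (341,191), with the die at (399,166), tin at (398,212) and box at (283,188). The purple decoy is at (280,272). I'll enlarge the gauge for measuring.

```bash
cat > h.py <<'E'
import numpy as np,cv2
from cell import ctrl
from scipy.spatial.transform import Rotation as R
def proj(c,P):
    P=np.atleast_2d(P);E=c["extrinsics"];Q=P@E[:3,:3].T+E[:3,3];x=Q[:,:2]/Q[:,2:]
    r2=(x**2).sum(1,keepdims=True);x=x*(1+c["k1"]*r2);K=c["camera_matrix"]
    return x*[K[0,0],K[1,1]]+K[:2,2]
def ray(c,uv):
    K=c["camera_matrix"];p=cv2.undistortPoints(np.array([[uv]],float),K,np.array([c["k1"],0,0,0.]))[0,0]
    E=c["extrinsics"];d=E[:3,:3].T@np.array([p[0],p[1],1]);o=-E[:3,:3].T@E[:3,3];return o,d
def atz(c,uv,z):
    o,d=ray(c,uv);return o+d*(z-o[2])/d[2]
def dialframe(x,y,yaw):
    B=R.from_euler('z',yaw).as_matrix();a=.42
    zf=B@[-np.sin(a),0,np.cos(a)];xf=B@[np.cos(a),0,np.sin(a)];yf=np.cross(zf,xf)
    return np.array([x,y,0])+B@[-.03,0,.074],np.stack([xf,yf,zf],1)
E
python3 - <<'E'
import cv2
p=cv2.imread("pics/top0.png")[135:225,270:420]
cv2.imwrite("pics/topc.png",cv2.resize(p,None,fx=5.3,fy=5.3,interpolation=cv2.INTER_CUBIC))
E
```

```text
(no output)
```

View pics/topc.png

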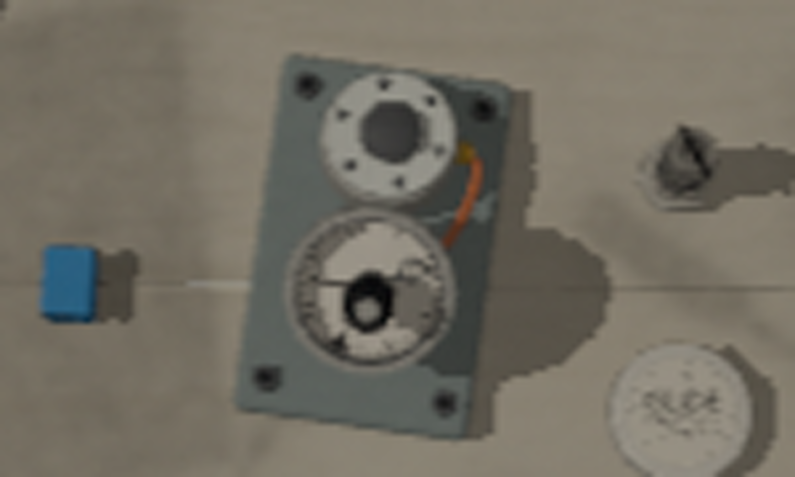

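The crop shows the base corners (288,55), (512,85), (467,440) and (236,408), the bezel centre near (370,289), the knob top near (369,305) and the wedge at (338,343). The peak eye is near (412,270), and the pointer runs left to about (318,283).

Run:
```python
from h import *
from scipy.optimize import least_squares
c=ctrl.calibration("top")
px=lambda u:(np.array(u)+.5)/5.3-.5+[270,135]
C=[px(u) for u in [(288,55),(512,85),(467,440),(236,408)]]
W=np.array([atz(c,u,.017) for u in C]);print(W)
print([np.linalg.norm(W[i]-W[i-1]) for i in range(4)])
ctr=W.mean(0);f=(W[0]+W[1]-W[2]-W[3])/2;yaw=np.arctan2(f[1],f[0]);print(ctr,yaw)
def res(p):
    o,F=dialframe(*p);B=R.from_euler('z',p[2]).as_matrix()
    m=np.array([[.078,.05,.017],[.078,-.05,.017],[-.078,-.05,.017],[-.078,.05,.017]])@B.T+[p[0],p[1],0]
    m=np.vstack([m,o+F[:,2]*.039,o+F[:,2]*.011])
    return (proj(c,m)-np.array(C+[px((369,304)),px((370,289))])).ravel()
s=least_squares(res,[ctr[0],ctr[1],yaw]);print(s.x,s.fun.round(1))
o,F=dialframe(*s.x);print(o,F,"knob",o+F[:,2]*.039)
for n,u,h in[("wedge",(338,343),0),("eye",(412,270),.003),("ptr",(318,283),.003)]:
    a,d=ray(c,px(u));P=a+d*(((o+F[:,2]*h)-a)@F[:,2]/(d@F[:,2]));q=F.T@(P-o);print(n,q*1e3,np.degrees(np.arctan2(q[1],q[0])))
for n,u,z in[("die",(686,150),.056),("tin",(681,412),.019),("box",(70,283),.022)]:
    P=atz(c,px(u),z);print(n,P,F.T@(P-o))
st=ctrl.read_state();print(st["tool_pos"]);cw=ctrl.calibration("wrist");E=cw["extrinsics"]
T=R.from_quat(st["tcp_rot"],scalar_first=True).as_matrix();print("cam in tool",T.T@(-E[:3,:3].T@E[:3,3]-st["tool_pos"]),(E[:3,:3]@T).T)
```

```text
[[ 6.62884239e-01 -2.03931000e-02  1.70000000e-02]
 [ 6.50060078e-01 -1.16197324e-01  1.70000000e-02]
 [ 4.97310623e-01 -9.61080261e-02  1.70000000e-02]
 [ 5.10175105e-01  4.37184805e-04  1.70000000e-02]]
[np.float64(0.15412326308333074), np.float64(0.09665872175176407), np.float64(0.15406484356312958), np.float64(0.0973985249443553)]
[ 0.58010751 -0.05806532  0.017     ] -0.1331683289441266
[ 0.58137759 -0.05804656 -0.13382433] [-0.6 -1.1  0.8 -0.8  0.5 -0.  -0.7 -0.3 -0.1  1.2  0.1  0.7]
[ 0.55164582 -0.05404381  0.074     ] [[ 9.04924902e-01  1.33425248e-01 -4.04114618e-01]
 [-1.21829119e-01  9.91058880e-01  5.44055398e-02]
 [ 4.07760453e-01 -6.93889390e-18  9.13088940e-01]] knob [ 0.53588535 -0.05192199  0.10961047]
wedge [-2.48086155e+01  9.87561057e+00  3.64291930e-14] 158.29389255336983
eye [  9.56917335 -15.00162436   3.        ] -57.46718164266831
ptr [-0.8287993  20.95360053  3.        ] 92.2650980882934
die [ 0.6121442  -0.18276187  0.056     ] [ 0.06308841 -0.11949517 -0.04788686]
tin [ 0.50939564 -0.18503176  0.019     ] [-0.04470192 -0.13545402 -0.04027245]
box [0.56205207 0.07057901 0.022     ] [-0.02696935  0.12489701 -0.04490577]
[ 0.19364513 -0.6197871   0.23820933]
cam in tool [ 0.06911603 -0.00032403 -0.13543578] [[ 3.19094209e-04 -9.60700713e-01 -2.77586093e-01]
 [ 9.99999939e-01  3.46044575e-04 -4.80970798e-05]
 [ 1.42264060e-04 -2.77586061e-01  9.60700764e-01]]
```

>>> {"fn": "jog_arm", "kwargs": {"deltas": [[85, [25, -21.8, 2.4], 0], [85, [25, -21.8, 2.4], 0], [85, [25, -21.8, 2.4], 0], [85, [25, -21.8, 2.4], 0], [85, [25, -21.8, 2.4], 0], [85, [25, -21.8, 2.4], 0], [85, [25, -21.8, 2.4], 0], [85, [25, -21.8, 2.4], 0], [85, [25, -21.8, 2.4], 0], [85, [25, -21.8, 2.4], 0], [85, [25, -21.8, 2.4], 0], [85, [25, -21.8, 2.4], 0], [85, [25, -21.8, 2.4], 0], [85, [25, -21.8, 2.4], 0], [85, [25, -21.8, 2.4], 0], [85, [25, -21.8, 2.4], 0], [85, [25, -21.8, 2.4], 0], [85, [25, -21.8, 2.4], 0], [85, [25, -21.8, 2.4], 0], [85, [25, -21.8, 2.4], 0]], "newtons": 40}}

```text
t: 1.77
tool_pos: [0.5414, -0.0536, 0.1909]
tcp_rot: [-0.0, 0.989, 0.151, -0.0]
ft_force: [-0.1, -0.0, 0.1]
finger_gap: 0.085
gripper_force: 0.0
```

>>> {"fn": "jog_arm", "kwargs": {"deltas": [[85, [0, 0, 0], -0.12], [85, [0, 0, 0], -0.12], [85, [0, 0, 0], -0.12], [85, [0, 0, 0], -0.12], [85, [0, 0, 0], -0.12], [85, [0, 0, 0], -0.12], [85, [0, 0, 0], -0.12], [85, [0, 0, 0], -0.12], [85, [0, 0, 0], -0.12], [85, [0, 0, 0], -0.12], [85, [0, 0, 0], -0.12], [85, [0, 0, 0], -0.12], [85, [0, 0, 0], -0.12], [85, [0, 0, 0], -0.12], [85, [0, 0, 0], -0.12], [85, [0, 0, 0], -0.12], [85, [0, 0, 0], -0.12], [85, [0, 0, 0], -0.12], [85, [0, 0, 0], -0.12], [85, [0, 0, 0], -0.12]]}}

```text
t: 3.43
tool_pos: [0.5407, -0.0554, 0.1909]
tcp_rot: [-0.0, 0.215, 0.977, -0.0]
ft_force: [0.8, 0.5, -0.4]
finger_gap: 0.0853
gripper_force: 0.0
```

>>> {"fn": "jog_arm", "kwargs": {"deltas": [[85, [0, 0, 0], -0.12], [85, [0, 0, 0], -0.12], [85, [0, 0, 0], -0.06], [85, [0, 0, 0], 0]]}}

```text
t: 3.77
tool_pos: [0.5407, -0.0555, 0.1907]
tcp_rot: [-0.001, 0.069, 0.998, 0.0]
ft_force: [0.2, -0.4, -0.2]
finger_gap: 0.0847
gripper_force: 0.0
```

Run:
```python
from h import *
s=ctrl.read_state();print(s['q'],s["ft_force"],s["ft_torque"]);T=R.from_quat(s["tcp_rot"],scalar_first=True).as_matrix();print(s["t"],s["tool_pos"],T)
c=ctrl.calibration("wrist");np.save("pics/w1c.npy",c,allow_pickle=True);print(c)
p,d=ctrl.snapshot("wrist");cv2.imwrite("pics/w1.png",p);np.save("pics/w1d.npy",d)
```

```text
[ 0.57909093  0.62978461 -0.82792688  1.78028693  0.54860539  0.98012984
  0.96122444] [ 0.22695606 -0.39267519 -0.22057395] [-0.02953998  0.08125428  0.02608152]
3.7667 [ 0.54065278 -0.05550865  0.19068023] [[-9.90449320e-01  1.37870325e-01 -1.38517037e-03]
 [ 1.37869704e-01  9.90450230e-01  5.34773385e-04]
 [ 1.44567169e-03  3.38692907e-04 -9.99998898e-01]]
{'camera_matrix': array([[334.93525795,   0.        , 323.01533993],
       [  0.        , 334.93525795, 200.36279174],
       [  0.        ,   0.        ,   1.        ]]), 'k1': -0.02834668555532183, 'extrinsics': array([[ 1.37589765e-01,  9.90489248e-01,  3.26405058e-04,
        -1.92021091e-02],
       [ 9.52094878e-01, -1.32347215e-01,  2.75680172e-01,
        -5.43297707e-01],
       [ 2.73101445e-01, -3.76200015e-02, -9.61249362e-01,
         1.83518357e-01],
       [ 0.00000000e+00,  0.00000000e+00,  0.00000000e+00,
         1.00000000e+00]])}
```

View pics/w1.png

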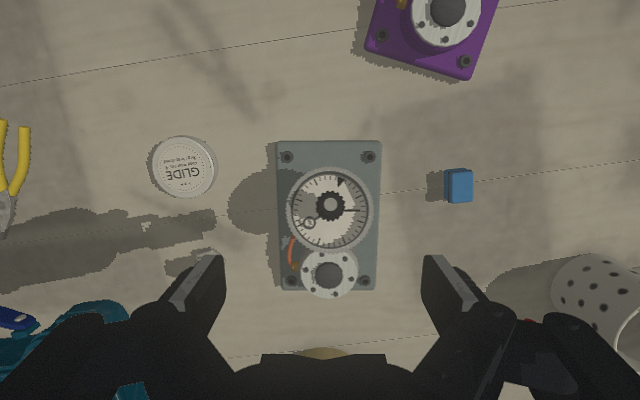

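The wrist view shows the dial centred near (328,209), the knob at (330,205), the wedge near (341,182), the pointer running right to (362,210) and the eye near (307,223). I'll enlarge it to refine.

Run:
```python
import cv2
p=cv2.imread("pics/w1.png")[135:305,260:400]
cv2.imwrite("pics/w1c.png",cv2.resize(p,None,fx=3.5,fy=3.5,interpolation=cv2.INTER_CUBIC))
```

```text
(no output)
```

View pics/w1c.png

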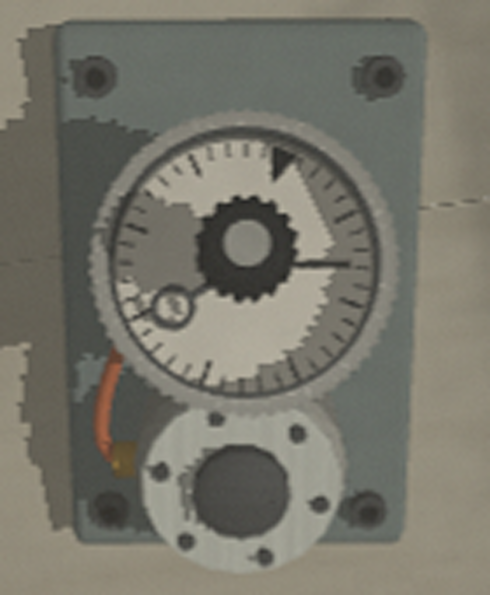

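```bash
cat >> h.py <<'E'
def load(): return np.load("pics/w1c.npy",allow_pickle=True).item()
E
python3 - <<'E'
from h import *
from scipy.optimize import least_squares
c=load();px=lambda u:(np.array(u)+.5)/3.5-.5+[260,135]
C=[(57,20),(427,22),(405,544),(76,532)]
def res(p):
    o,F=dialframe(*p);B=R.from_euler('z',p[2]).as_matrix()
    m=np.array([[-.078,-.05,.017],[-.078,.05,.017],[.078,.05,.017],[.078,-.05,.017]])@B.T+[p[0],p[1],0]
    m=np.vstack([m,o+F[:,2]*.039,o+F[:,2]*.008])
    return (proj(c,m)-np.array([px(u) for u in C+[(247,246),(246,262)]])).ravel()
s=least_squares(res,[.581,-.058,-.13]);print(s.x,s.fun.round(1))
o,F=dialframe(*s.x);print(o,"knob",o+F[:,2]*.039,F)
for n,u,h in[("wedge tip",(279,180),0),("wedge base",(284,153),0),("eye",(173,306),.003),("ptr",(349,264),.003)]:
    a,d=ray(c,px(u));P=a+d*(((o+F[:,2]*h)-a)@F[:,2]/(d@F[:,2]));q=F.T@(P-o);print(n,q*1e3,np.degrees(np.arctan2(q[1],q[0])))
D=np.load("pics/w1d.npy")
for n,u in[("knob",(247,244)),("cell",(240,490)),("base",(230,60)),("glass",(230,350))]:
    v=px(u).round().astype(int);z=D[v[1],v[0]];a,d=ray(c,px(u));P=a+d*z;print(n,P,F.T@(P-o)*1e3)
E
```

```text
[ 0.57917722 -0.05586132 -0.14076845] [-1.7 -0.   1.9 -0.3  0.2  1.5 -1.5  4.7  0.7 -2.2 -0.  -1.3]
[ 0.54947397 -0.0516522   0.074     ] knob [ 0.53372861 -0.04942099  0.10961047] [[ 0.90405709  0.14030401 -0.40372708]
 [-0.12811004  0.99010847  0.05721043]
 [ 0.40776045  0.          0.91308894]]
wedge tip [-1.86892616e+01  7.72238347e+00  5.46437895e-14] 157.54963692342895
wedge base [-2.49644419e+01  8.89449972e+00  7.11236625e-14] 160.38969059213534
eye [ 10.32537947 -16.06713747   3.        ] -57.273592399402844
ptr [ 0.85805822 23.09975477  3.        ] 87.87268211163482
knob [ 0.53471069 -0.0500255   0.10982047] [ 1.0509285  -0.46073406 38.76067345]
cell [ 0.61617655 -0.0615053   0.05548757] [ 54.01659178  -0.3970007  -44.3968353 ]
base [ 0.51185293 -0.04953481  0.01630453] [-57.80875144  -3.18193789 -37.37132552]
glass [ 0.5669455  -0.05754916  0.08221801] [19.9017009  -3.38730593  0.11267667]
```

>>> {"fn": "jog_arm", "kwargs": {"deltas": [[45, [1, 1, 10], 0], [45, [1, 1, 10], 0], [45, [1, 1, 10], 0], [45, [0.5, 1.1, 10], 0], [45, [0, 0, 12], 0], [45, [0, 0, 12], 0], [45, [0, 0, 12], 0], [45, [0, 0, 8], 0], [45, [0, 0, 3.7], 0], [45, [0, 0, 0], 0]], "newtons": 40}}

```text
t: 4.65
tool_pos: [0.5376, -0.0506, 0.1025]
tcp_rot: [-0.001, 0.069, 0.998, 0.0]
ft_force: [-1.0, -0.0, 1.0]
finger_gap: 0.045
gripper_force: 0.0
```

Run:
```python
from h import *
s=ctrl.read_state();print(s["t"],s["tool_pos"],s["ft_force"],s["finger_gap"])
p,d=ctrl.snapshot("wrist");p=p[120:400,160:500]
cv2.imwrite("pics/w2.png",cv2.resize(p,None,fx=2,fy=2,interpolation=cv2.INTER_CUBIC))
```

```text
4.65 [ 0.53762694 -0.05062439  0.102504  ] [-1.04222703 -0.0097235   0.96838457] 0.04500932974467782
```

View pics/w2.png

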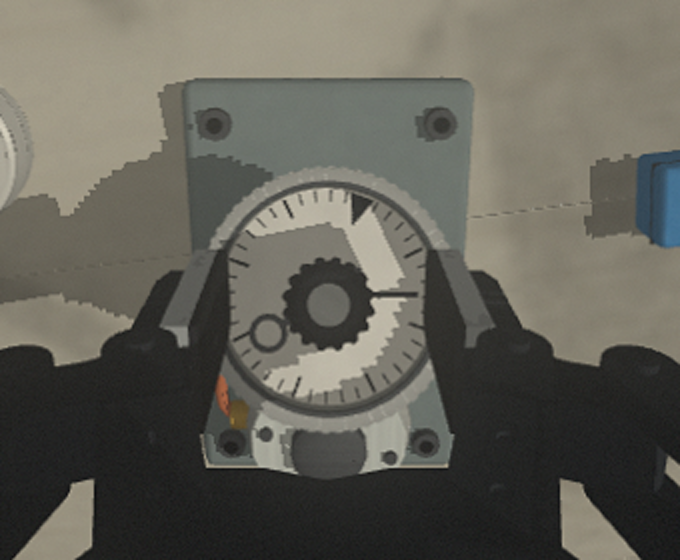

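The knob at (329,304) sits midway between the pads, whose inner faces are near x=228 and x=432, so I'll close on it.

>>> {"fn": "jog_arm", "kwargs": {"deltas": [[15, [0, 0, 0], 0], [15, [0, 0, 0], 0], [15, [0, 0, 0], 0], [15, [0, 0, 0], 0], [15, [0, 0, 0], 0], [15, [0, 0, 0], 0]], "newtons": 40}}

```text
t: 5.2
tool_pos: [0.5388, -0.0504, 0.1042]
tcp_rot: [0.001, 0.069, 0.998, 0.0]
ft_force: [0.6, -0.2, 1.5]
finger_gap: 0.0177
gripper_force: 39.0
```

>>> {"fn": "jog_arm", "kwargs": {"deltas": [[15, [0, 0, 0], 0.12], [15, [0, 0, 0], 0.12], [15, [0, 0, 0], 0.12], [15, [0, 0, 0], 0]]}}

```text
t: 5.53
tool_pos: [0.539, -0.0495, 0.1043]
tcp_rot: [0.001, 0.247, 0.969, 0.001]
ft_force: [0.8, 0.8, 1.7]
finger_gap: 0.0183
gripper_force: 43.7
```

>>> {"fn": "jog_arm", "kwargs": {"deltas": [[15, [-1.1, 0.4, 2.5], 0], [15, [-1.1, 0.4, 2.5], 0], [15, [0, 0, 0], 0], [15, [0, 0, 0], 0]]}}

```text
t: 5.87
tool_pos: [0.541, -0.0498, 0.0995]
tcp_rot: [0.001, 0.245, 0.97, 0.001]
ft_force: [-2.2, 1.1, 9.5]
finger_gap: 0.0177
gripper_force: 44.4
```

>>> {"fn": "jog_arm", "kwargs": {"deltas": [[15, [0, 0, 0], -0.1], [15, [0, 0, 0], -0.1], [15, [0, 0, 0], -0.1], [15, [0, 0, 0], -0.1], [15, [0, 0, 0], -0.1], [15, [0, 0, 0], -0.1], [15, [0, 0, 0], -0.12], [15, [0, 0, 0], 0]]}}

```text
t: 6.53
tool_pos: [0.5412, -0.0516, 0.0994]
tcp_rot: [0.001, -0.113, 0.994, -0.0]
ft_force: [-0.4, 0.6, 8.8]
finger_gap: 0.0182
gripper_force: 48.1
```

Run:
```python
from h import *
s=ctrl.read_state();print(s["t"],s["tool_pos"],s["ft_force"],s["ft_torque"],s["finger_gap"])
p,d=ctrl.snapshot("wrist");p=p[170:370,200:460]
cv2.imwrite("pics/w3.png",cv2.resize(p,None,fx=2.5,fy=2.5,interpolation=cv2.INTER_CUBIC))
```

```text
6.5333 [ 0.54124809 -0.05158343  0.09941509] [-0.37834432  0.6323978   8.823826  ] [-0.46885584 -0.01595321 -0.29632545] 0.018207366829171984
```

View pics/w3.png

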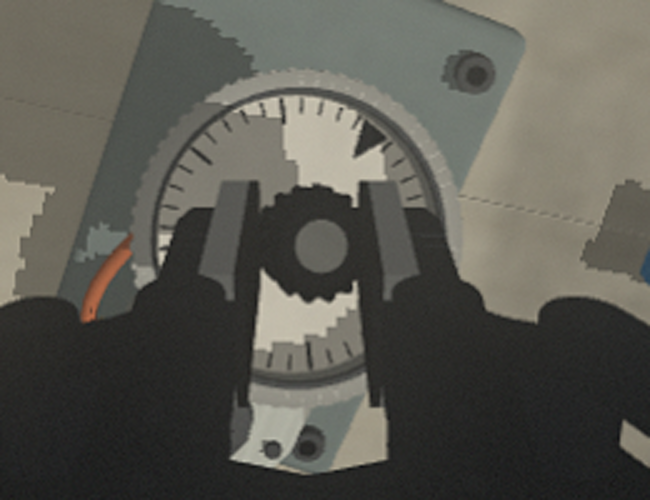

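>>> {"fn": "jog_arm", "kwargs": {"deltas": [[15, [1.1, 0.4, -2.5], 0], [15, [1.1, 0.4, -2.5], 0], [15, [0, 0, 0], 0], [15, [0, 0, 0], 0.12], [15, [0, 0, 0], 0.12], [15, [0, 0, 0], 0.12], [15, [0, 0, 0], 0.12], [15, [0, 0, 0], 0.12], [15, [0, 0, 0], 0.12], [15, [0, 0, 0], 0]]}}

```text
t: 7.42
tool_pos: [0.539, -0.0493, 0.104]
tcp_rot: [0.001, 0.246, 0.969, 0.001]
ft_force: [1.6, 2.1, 2.3]
finger_gap: 0.0181
gripper_force: 44.2
```

>>> {"fn": "jog_arm", "kwargs": {"deltas": [[15, [-1.1, 0.4, 2.6], 0], [15, [-1.1, 0.4, 2.6], 0], [15, [0, 0, 0], 0], [15, [0, 0, 0], 0]]}}

```text
t: 7.75
tool_pos: [0.5411, -0.0496, 0.0993]
tcp_rot: [0.001, 0.245, 0.97, 0.001]
ft_force: [-0.5, 1.6, 9.2]
finger_gap: 0.0183
gripper_force: 44.9
```

>>> {"fn": "jog_arm", "kwargs": {"deltas": [[15, [0, 0, 0], -0.1], [15, [0, 0, 0], -0.1], [15, [0, 0, 0], -0.1], [15, [0, 0, 0], -0.1], [15, [0, 0, 0], -0.1], [15, [0, 0, 0], -0.1], [15, [0, 0, 0], -0.12], [15, [0, 0, 0], 0]]}}

```text
t: 8.42
tool_pos: [0.5412, -0.0514, 0.0991]
tcp_rot: [0.001, -0.113, 0.994, -0.0]
ft_force: [0.6, 1.2, 8.7]
finger_gap: 0.0185
gripper_force: 49.7
```

>>> {"fn": "jog_arm", "kwargs": {"deltas": [[15, [1.1, 0.4, -2.5], 0], [15, [1.1, 0.4, -2.5], 0], [15, [0, 0, 0], 0], [15, [0, 0, 0], 0.12], [15, [0, 0, 0], 0.12], [15, [0, 0, 0], 0.12], [15, [0, 0, 0], 0.12], [15, [0, 0, 0], 0.12], [15, [0, 0, 0], 0.12], [15, [0, 0, 0], 0]]}}

```text
t: 9.25
tool_pos: [0.5385, -0.0498, 0.1037]
tcp_rot: [0.0, 0.247, 0.969, 0.0]
ft_force: [2.6, 3.0, 3.9]
finger_gap: 0.0182
gripper_force: 44.1
```

Run:
```python
from h import *
s=ctrl.read_state();print(s["t"],s["tool_pos"],s["ft_force"],s["ft_torque"],s["finger_gap"])
p,d=ctrl.snapshot("wrist");p=p[170:370,200:460]
cv2.imwrite("pics/w4.png",cv2.resize(p,None,fx=2.5,fy=2.5,interpolation=cv2.INTER_CUBIC))
```

```text
9.25 [ 0.53849095 -0.04980012  0.10365486] [2.58904191 2.99438513 3.86544526] [ 0.73861411 -0.64693207  0.13211681] 0.0181546762617915
```

View pics/w4.png

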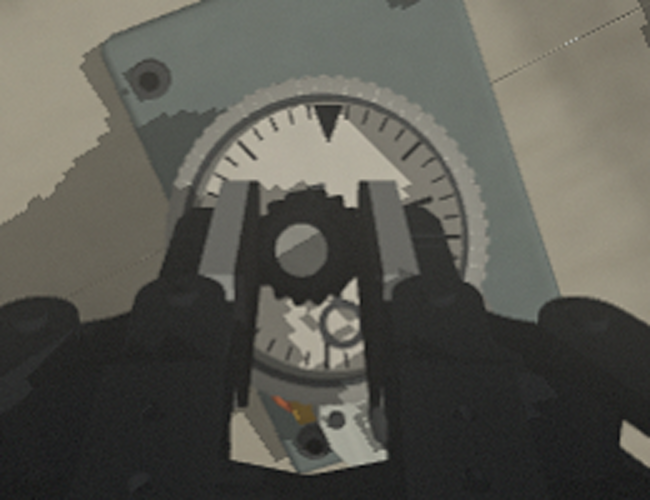

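The eye has moved anticlockwise to (342,325) in this rotated view, so winding works. I'll carry on with more strokes, a slightly higher lift and a firmer grip.

>>> {"fn": "jog_arm", "kwargs": {"deltas": [[15, [0, 0, 0], 0], [15, [-1.2, 0.4, 2.8], 0], [15, [-1.2, 0.4, 2.8], 0], [15, [0, 0, 0], 0], [15, [0, 0, 0], -0.1], [15, [0, 0, 0], -0.1], [15, [0, 0, 0], -0.1], [15, [0, 0, 0], -0.1], [15, [0, 0, 0], -0.1], [15, [0, 0, 0], -0.1], [15, [0, 0, 0], -0.12], [15, [0, 0, 0], 0]], "newtons": 60}}

```text
t: 10.3
tool_pos: [0.5411, -0.0526, 0.0987]
tcp_rot: [0.0, -0.112, 0.994, -0.001]
ft_force: [0.9, 2.4, 10.7]
finger_gap: 0.0173
gripper_force: 64.1
```

>>> {"fn": "jog_arm", "kwargs": {"deltas": [[15, [1.2, 0.4, -2.8], 0], [15, [1.2, 0.4, -2.8], 0], [15, [0, 0, 0], 0], [15, [0, 0, 0], 0.12], [15, [0, 0, 0], 0.12], [15, [0, 0, 0], 0.12], [15, [0, 0, 0], 0.12], [15, [0, 0, 0], 0.12], [15, [0, 0, 0], 0.12], [15, [0, 0, 0], 0]]}}

```text
t: 11.13
tool_pos: [0.5386, -0.0496, 0.1035]
tcp_rot: [0.0, 0.247, 0.969, 0.001]
ft_force: [2.8, 2.9, 3.7]
finger_gap: 0.0169
gripper_force: 61.4
```

>>> {"fn": "jog_arm", "kwargs": {"deltas": [[15, [0, 0, 0], 0], [15, [-1.2, 0.4, 2.8], 0], [15, [-1.2, 0.4, 2.8], 0], [15, [0, 0, 0], 0], [15, [0, 0, 0], -0.1], [15, [0, 0, 0], -0.1], [15, [0, 0, 0], -0.1], [15, [0, 0, 0], -0.1], [15, [0, 0, 0], -0.1], [15, [0, 0, 0], -0.1], [15, [0, 0, 0], -0.12], [15, [0, 0, 0], 0]]}}

```text
t: 12.13
tool_pos: [0.5411, -0.0525, 0.0986]
tcp_rot: [0.0, -0.112, 0.994, -0.001]
ft_force: [1.3, 3.3, 11.0]
finger_gap: 0.0172
gripper_force: 65.0
```

>>> {"fn": "jog_arm", "kwargs": {"deltas": [[15, [1.2, 0.4, -2.8], 0], [15, [1.2, 0.4, -2.8], 0], [15, [0, 0, 0], 0], [15, [0, 0, 0], 0.12], [15, [0, 0, 0], 0.12], [15, [0, 0, 0], 0.12], [15, [0, 0, 0], 0.12], [15, [0, 0, 0], 0.12], [15, [0, 0, 0], 0.12], [15, [0, 0, 0], 0]]}}

```text
t: 12.97
tool_pos: [0.5387, -0.0496, 0.1035]
tcp_rot: [0.0, 0.246, 0.969, 0.001]
ft_force: [1.8, 4.8, 3.3]
finger_gap: 0.0169
gripper_force: 62.1
```

>>> {"fn": "jog_arm", "kwargs": {"deltas": [[15, [0, 0, 0], 0], [15, [-1.2, 0.4, 2.8], 0], [15, [-1.2, 0.4, 2.8], 0], [15, [0, 0, 0], 0], [15, [0, 0, 0], -0.1], [15, [0, 0, 0], -0.1], [15, [0, 0, 0], -0.1], [15, [0, 0, 0], -0.1], [15, [0, 0, 0], -0.1], [15, [0, 0, 0], -0.1], [15, [0, 0, 0], -0.12], [15, [0, 0, 0], 0]]}}

```text
t: 13.97
tool_pos: [0.541, -0.0524, 0.0986]
tcp_rot: [0.0, -0.113, 0.994, -0.001]
ft_force: [1.4, 3.9, 10.9]
finger_gap: 0.0174
gripper_force: 65.8
```

>>> {"fn": "jog_arm", "kwargs": {"deltas": [[15, [1.2, 0.4, -2.8], 0], [15, [1.2, 0.4, -2.8], 0], [15, [0, 0, 0], 0], [15, [0, 0, 0], 0.12], [15, [0, 0, 0], 0.12], [15, [0, 0, 0], 0.12], [15, [0, 0, 0], 0.12], [15, [0, 0, 0], 0.12], [15, [0, 0, 0], 0.12], [15, [0, 0, 0], 0]]}}

```text
t: 14.8
tool_pos: [0.5387, -0.0494, 0.1035]
tcp_rot: [0.001, 0.246, 0.969, 0.002]
ft_force: [3.1, 4.3, 3.3]
finger_gap: 0.0174
gripper_force: 62.6
```

>>> {"fn": "jog_arm", "kwargs": {"deltas": [[15, [0, 0, 0], 0], [15, [-1.2, 0.4, 2.8], 0], [15, [-1.2, 0.4, 2.8], 0], [15, [0, 0, 0], 0], [15, [0, 0, 0], -0.1], [15, [0, 0, 0], -0.1], [15, [0, 0, 0], -0.1], [15, [0, 0, 0], -0.1], [15, [0, 0, 0], -0.1], [15, [0, 0, 0], -0.1], [15, [0, 0, 0], -0.12], [15, [0, 0, 0], 0]]}}

```text
t: 15.8
tool_pos: [0.5409, -0.0523, 0.0985]
tcp_rot: [0.0, -0.113, 0.994, -0.0]
ft_force: [1.8, 3.5, 11.2]
finger_gap: 0.0174
gripper_force: 66.4
```

Run:
```python
from h import *
s=ctrl.read_state();print(s["t"],s["tool_pos"],s["ft_force"],s["ft_torque"],s["finger_gap"])
p,d=ctrl.snapshot("wrist");p=p[170:370,200:460]
cv2.imwrite("pics/w5.png",cv2.resize(p,None,fx=2.5,fy=2.5,interpolation=cv2.INTER_CUBIC))
```

```text
15.8 [ 0.54090414 -0.05229263  0.09852708] [ 1.80095126  3.50127687 11.22815164] [-0.07239342 -0.52661403 -0.35380216] 0.01735885061139549
```

View pics/w5.png

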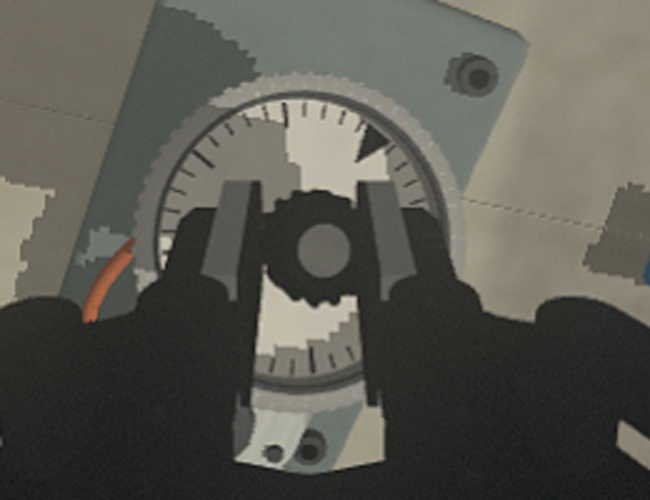

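The view is at the far end of stroke 6: the eye is no longer seen in the lower gap and should be under the right pad, near the pointer. Two more strokes will make sure it is against the stop, since slip there is harmless.

>>> {"fn": "jog_arm", "kwargs": {"deltas": [[15, [1.2, 0.4, -2.8], 0], [15, [1.2, 0.4, -2.8], 0], [15, [0, 0, 0], 0], [15, [0, 0, 0], 0.12], [15, [0, 0, 0], 0.12], [15, [0, 0, 0], 0.12], [15, [0, 0, 0], 0.12], [15, [0, 0, 0], 0.12], [15, [0, 0, 0], 0.12], [15, [0, 0, 0], 0]]}}

```text
t: 16.68
tool_pos: [0.5387, -0.0492, 0.1035]
tcp_rot: [0.001, 0.246, 0.969, 0.002]
ft_force: [2.7, 5.3, 3.3]
finger_gap: 0.0173
gripper_force: 63.0
```

>>> {"fn": "jog_arm", "kwargs": {"deltas": [[15, [0, 0, 0], 0], [15, [-1.2, 0.4, 2.8], 0], [15, [-1.2, 0.4, 2.8], 0], [15, [0, 0, 0], 0], [15, [0, 0, 0], -0.1], [15, [0, 0, 0], -0.1], [15, [0, 0, 0], -0.1], [15, [0, 0, 0], -0.1], [15, [0, 0, 0], -0.1], [15, [0, 0, 0], -0.1], [15, [0, 0, 0], -0.12], [15, [0, 0, 0], 0]]}}

```text
t: 17.68
tool_pos: [0.5408, -0.0522, 0.0985]
tcp_rot: [0.0, -0.113, 0.994, -0.0]
ft_force: [1.6, 4.6, 10.6]
finger_gap: 0.0171
gripper_force: 67.0
```

>>> {"fn": "jog_arm", "kwargs": {"deltas": [[15, [1.2, 0.4, -2.8], 0], [15, [1.2, 0.4, -2.8], 0], [15, [0, 0, 0], 0], [15, [0, 0, 0], 0.12], [15, [0, 0, 0], 0.12], [15, [0, 0, 0], 0.12], [15, [0, 0, 0], 0.12], [15, [0, 0, 0], 0.12], [15, [0, 0, 0], 0.12], [15, [0, 0, 0], 0]]}}

```text
t: 18.52
tool_pos: [0.5387, -0.0491, 0.1035]
tcp_rot: [0.001, 0.246, 0.969, 0.002]
ft_force: [3.4, 4.8, 3.1]
finger_gap: 0.0169
gripper_force: 63.3
```

>>> {"fn": "jog_arm", "kwargs": {"deltas": [[15, [0, 0, 0], 0], [15, [-1.2, 0.4, 2.8], 0], [15, [-1.2, 0.4, 2.8], 0], [15, [0, 0, 0], 0], [15, [0, 0, 0], -0.1], [15, [0, 0, 0], -0.1], [15, [0, 0, 0], -0.1], [15, [0, 0, 0], -0.1], [15, [0, 0, 0], -0.1], [15, [0, 0, 0], -0.1], [15, [0, 0, 0], -0.12], [15, [0, 0, 0], 0]]}}

```text
t: 19.52
tool_pos: [0.5408, -0.0521, 0.0985]
tcp_rot: [0.0, -0.113, 0.994, 0.0]
ft_force: [1.2, 3.4, 11.3]
finger_gap: 0.0172
gripper_force: 67.6
```

>>> {"fn": "jog_arm", "kwargs": {"deltas": [[15, [1.2, 0.4, -2.8], 0], [15, [1.2, 0.4, -2.8], 0], [15, [0, 0, 0], 0], [85, [0, 0, 0], 0], [85, [0, 0, 0], 0], [85, [0, 0, 0], 0], [85, [0, 0, -10], 0.12], [85, [0, 0, -20], 0.12], [85, [0, 0, -25], 0.12], [85, [0, 0, -25], 0], [85, [0, 0, 0], 0], [85, [0, 0, 0], 0]]}}

```text
t: 20.52
tool_pos: [0.5373, -0.0533, 0.1836]
tcp_rot: [-0.0, 0.069, 0.998, -0.001]
ft_force: [-0.8, 0.6, -0.8]
finger_gap: 0.0849
gripper_force: 0.0
```

```bash
cat >> h.py <<'E'
from scipy.ndimage import map_coordinates
def look(tag):
    s=ctrl.read_state();c=ctrl.calibration("wrist");p,d=ctrl.snapshot("wrist")
    cv2.imwrite(f"pics/{tag}.png",p);np.save(f"pics/{tag}c.npy",c,allow_pickle=True);np.save(f"pics/{tag}d.npy",d)
    print(s["t"],s["tool_pos"].round(4),s["ft_force"].round(1),s["finger_gap"]);return p,d,c
POSE=(.580,-.0568,-.138)
def polar(p,c,rs,h=.0,pose=POSE):
    o,F=dialframe(*pose);th=np.radians(np.arange(0,360,1.))
    g=cv2.cvtColor(p,cv2.COLOR_BGR2GRAY).astype(float)
    P=np.array([[o+F@[r*np.cos(t),r*np.sin(t),h] for t in th] for r in rs])
    uv=proj(c,P.reshape(-1,3));return map_coordinates(g,[uv[:,1],uv[:,0]],order=1).reshape(len(rs),-1)
E
python3 - <<'E'
from h import *
p,d,c=look("w6")
w=cv2.imread("pics/w1.png")
for im,cc in((w,load()),(p,c)):
    for rs,h in(([.0205,.0215,.0225],0),([.014,.015,.017],.003)):
        a=polar(im,cc,rs,h).mean(0);print(a[::3].round().astype(int).tolist())
E
```

```text
20.5167 [ 0.5373 -0.0533  0.1836] [-0.8  0.6 -0.8] 0.08492580592302078
[170, 169, 171, 163, 161, 168, 168, 166, 164, 138, 147, 154, 154, 139, 136, 134, 116, 136, 120, 120, 124, 115, 132, 125, 114, 114, 115, 119, 119, 130, 73, 91, 114, 113, 124, 140, 139, 131, 136, 131, 130, 136, 136, 141, 147, 152, 161, 165, 165, 165, 166, 167, 154, 91, 131, 164, 163, 162, 162, 162, 163, 164, 165, 164, 166, 166, 166, 167, 157, 165, 165, 164, 164, 164, 165, 157, 137, 120, 111, 111, 110, 110, 110, 107, 109, 111, 111, 111, 112, 113, 112, 112, 112, 112, 112, 119, 146, 111, 111, 113, 129, 117, 96, 97, 120, 150, 167, 166, 166, 165, 165, 165, 166, 164, 155, 168, 168, 170, 170, 170]
[169, 169, 170, 170, 170, 170, 170, 169, 169, 169, 168, 167, 168, 169, 169, 169, 169, 169, 169, 169, 169, 169, 169, 170, 170, 169, 168, 170, 171, 109, 55, 100, 163, 168, 168, 167, 168, 168, 162, 145, 132, 142, 153, 156, 132, 107, 98, 116, 133, 121, 97, 89, 93, 108, 110, 99, 89, 89, 101, 112, 104, 90, 94, 115, 130, 129, 120, 113, 132, 153, 162, 161, 157, 153, 134, 115, 113, 113, 113, 112, 113, 113, 112, 112, 112, 113, 112, 113, 11
[... 645 characters left out ...]
7, 167, 168, 167, 167, 167, 167, 167, 167, 165, 165, 165, 166, 166, 166, 159, 169, 169, 170, 170, 171]
[170, 170, 169, 170, 171, 170, 170, 170, 169, 169, 169, 169, 169, 169, 169, 168, 169, 169, 169, 169, 169, 169, 170, 171, 154, 133, 114, 118, 120, 96, 71, 103, 123, 131, 120, 114, 125, 157, 163, 158, 162, 165, 165, 160, 140, 126, 125, 144, 150, 144, 122, 105, 113, 137, 144, 128, 107, 99, 128, 152, 147, 123, 111, 121, 144, 162, 161, 145, 138, 146, 160, 168, 165, 161, 137, 116, 112, 112, 112, 112, 112, 113, 113, 112, 112, 112, 112, 113, 113, 113, 112, 113, 113, 114, 114, 113, 127, 166, 167, 167, 167, 167, 166, 167, 166, 165, 166, 166, 167, 167, 167, 168, 168, 168, 167, 168, 168, 168, 169, 170]
```

The polar scan shows the eye centred at 90° on the pointer, so the peak hand is home, and the wedge is at about 159°. Next I need where the open fingertips really are, for the bezel grip.

Run:
```python
from h import *
s=ctrl.read_state();T=R.from_quat(s["tcp_rot"],scalar_first=True).as_matrix()
c=np.load("pics/w6c.npy",allow_pickle=True).item();d=np.load("pics/w6d.npy")
v,u=np.nonzero((d>0)&(d<.25));K=c["camera_matrix"]
n=cv2.undistortPoints(np.stack([u,v],1)[:,None].astype(float),K,np.array([c["k1"],0,0,0.]))[:,0]
z=d[v,u];E=c["extrinsics"];P=(np.column_stack([n*z[:,None],z])-E[:3,3])@E[:3,:3]
Q=(P-s["tool_pos"])@T*1e3
m=(Q[:,2]<40)&(abs(Q[:,1])<75)&(Q[:,2]>-60);Q=Q[m]
for sg in(-1,1):
    q=Q[np.sign(Q[:,1])==sg]
    for zz in range(-40,30,5):
        k=q[(q[:,2]>=zz)&(q[:,2]<zz+5)]
        if len(k)>5:print(sg,zz,len(k),k[:,0].min().round(1),k[:,0].max().round(1),k[:,1].min().round(1),k[:,1].max().round(1))
o,F=dialframe(*POSE);T0=T;print("dial",o,"rel tool",(T.T@(o+F[:,2]*.005-s["tool_pos"]))*1e3,np.arctan2(T[1,0],T[0,0]))
```

```text
-1 -40 446 -5.8 12.8 -56.2 -42.1
-1 -35 520 -11.0 12.7 -56.2 -42.0
-1 -30 451 -10.5 12.8 -56.1 -42.0
-1 -25 412 -10.7 12.2 -56.3 -42.0
-1 -20 364 -10.4 12.2 -56.3 -41.9
-1 -15 281 -10.1 12.1 -55.5 -42.0
-1 -10 85 -9.5 10.8 -43.7 -42.1
1 -40 461 -7.8 13.0 41.8 56.2
1 -35 516 -10.4 12.7 42.0 56.4
1 -30 453 -10.1 12.6 42.0 56.3
1 -25 415 -11.2 12.5 41.9 56.4
1 -20 364 -10.5 12.2 41.9 56.6
1 -15 277 -10.4 12.3 41.9 55.1
1 -10 89 -10.6 11.0 42.0 47.2
dial [ 0.55028521 -0.05267313  0.074     ] rel tool [-11.67338449   2.80771648 103.9094107 ] 3.0024269348121884
```

>>> {"fn": "jog_arm", "kwargs": {"deltas": [[85, [-6, 1.4, 0], 0], [85, [-6, 1.4, 0], 0], [85, [0, 0, 0], -0.1], [85, [0, 0, 0], -0.1], [85, [0, 0, 0], -0.1], [85, [0, 0, 0], -0.1], [85, [0, 0, 25], 0], [85, [0, 0, 25], 0], [85, [0, 0, 20], 0], [85, [0, 0, 12], 0], [85, [0, 0, 10], 0], [85, [0, 0, 8], 0], [85, [0, 0, 0], 0]], "newtons": 40}}

```text
t: 21.65
tool_pos: [0.5497, -0.0507, 0.082]
tcp_rot: [-0.001, -0.13, 0.991, 0.0]
ft_force: [-0.8, -0.7, 1.1]
finger_gap: 0.0851
gripper_force: 0.0
```

>>> {"fn": "jog_arm", "kwargs": {"deltas": [[85, [0, 0, 7], 0], [85, [0, 0, 7], 0], [85, [0, 0, 5.6], 0], [85, [0, 0, 0], 0]]}}

```text
t: 21.98
tool_pos: [0.5497, -0.051, 0.063]
tcp_rot: [-0.001, -0.13, 0.991, -0.0]
ft_force: [-0.3, -0.7, -0.0]
finger_gap: 0.0851
gripper_force: 0.0
```

>>> {"fn": "jog_arm", "kwargs": {"deltas": [[60, [0, 0, 0], 0], [60, [0, 0, 0], 0], [60, [0, 0, 0], 0], [60, [0, 0, 0], 0], [60, [0, 0, 0], 0]]}}

```text
t: 22.4
tool_pos: [0.5507, -0.0517, 0.0648]
tcp_rot: [0.0, -0.13, 0.992, -0.001]
ft_force: [-1.1, -2.5, 6.1]
finger_gap: 0.0653
gripper_force: 43.6
```

>>> {"fn": "jog_arm", "kwargs": {"deltas": [[60, [0, 0, 0], 0.08], [60, [0, 0, 0], 0.08], [60, [0, 0, 0], 0.08], [60, [0, 0, 0], 0.08], [60, [0, 0, 0], 0.08], [60, [0, 0, 0], 0]]}}

```text
t: 22.9
tool_pos: [0.5521, -0.0519, 0.0631]
tcp_rot: [0.002, 0.07, 0.998, 0.0]
ft_force: [2.2, -5.8, -5.3]
finger_gap: 0.0656
gripper_force: 55.2
```

>>> {"fn": "jog_arm", "kwargs": {"deltas": [[60, [0, 0, 0], 0.08], [60, [0, 0, 0], 0.08], [60, [0, 0, 0], 0.08], [60, [0, 0, 0], 0.08], [60, [0, 0, 0], 0.08], [60, [0, 0, 0], 0]]}}

```text
t: 23.4
tool_pos: [0.5515, -0.0526, 0.0638]
tcp_rot: [0.002, 0.266, 0.964, -0.0]
ft_force: [-0.3, -7.5, -0.0]
finger_gap: 0.0655
gripper_force: 50.1
```

>>> {"fn": "jog_arm", "kwargs": {"deltas": [[85, [0, 0, 0], 0], [85, [0, 0, 0], 0], [85, [0, 0, 0], 0], [85, [0, 0, 0], -0.1], [85, [0, 0, 0], -0.1], [85, [0, 0, 0], -0.1], [85, [0, 0, 0], -0.1], [85, [0, 0, 0], -0.1], [85, [0, 0, 0], -0.1], [85, [0, 0, 0], -0.1], [85, [0, 0, 0], -0.1], [85, [0, 0, 0], 0]]}}

```text
t: 24.4
tool_pos: [0.5502, -0.0503, 0.0637]
tcp_rot: [-0.0, -0.131, 0.991, 0.001]
ft_force: [0.1, -0.1, -1.0]
finger_gap: 0.085
gripper_force: 0.0
```

```bash
cat >> h.py <<'E'
def wedge(p,c,rs=(.0205,.0215,.0225),h=0):
    a=polar(p,c,rs,h).mean(0);print("dark <105:",[(i,int(a[i])) for i in range(360) if a[i]<105 and 40<i<200])
E
python3 - <<'E'
from h import *
p,d,c=look("w7");wedge(p,c)
E
```

```text
24.4 [ 0.5502 -0.0503  0.0637] [ 0.1 -0.1 -1. ] 0.08498579982542506
dark <105: [(41, 99), (45, 101), (46, 91), (47, 85), (48, 68), (49, 55), (50, 46), (51, 42), (52, 43), (53, 48), (54, 53), (55, 62), (56, 69), (57, 65), (58, 62), (59, 53), (60, 48), (61, 40), (62, 42), (63, 42), (64, 42), (65, 42), (66, 41), (67, 46), (68, 50), (69, 54), (70, 53), (71, 50), (72, 46), (73, 44), (74, 42), (75, 43), (76, 42), (77, 43), (78, 42), (79, 43), (80, 52), (81, 62), (82, 64), (83, 66), (84, 65), (85, 60), (86, 52), (87, 44), (88, 42), (89, 42), (90, 42), (91, 50), (92, 67), (93, 81), (94, 85), (95, 80), (96, 71), (97, 61), (98, 53), (99, 56), (100, 69), (101, 81), (102, 86), (103, 91), (104, 101), (119, 93), (120, 69), (121, 60), (122, 70), (123, 92)]
```

The wedge has moved from 159° to 121°; about 30° remains.

>>> {"fn": "jog_arm", "kwargs": {"deltas": [[60, [0, 0, 0], 0], [60, [0, 0, 0], 0], [60, [0, 0, 0], 0], [60, [0, 0, 0], 0], [60, [0, 0, 0], 0], [60, [0, 0, 0], 0.08], [60, [0, 0, 0], 0.08], [60, [0, 0, 0], 0.08], [60, [0, 0, 0], 0.08], [60, [0, 0, 0], 0.08], [60, [0, 0, 0], 0.08], [60, [0, 0, 0], 0.08], [60, [0, 0, 0], 0.08], [60, [0, 0, 0], 0]]}}

```text
t: 25.62
tool_pos: [0.5518, -0.0526, 0.0632]
tcp_rot: [0.002, 0.19, 0.982, -0.0]
ft_force: [2.8, -4.6, -6.9]
finger_gap: 0.0651
gripper_force: 52.0
```

>>> {"fn": "jog_arm", "kwargs": {"deltas": [[85, [0, 0, 0], 0], [85, [0, 0, 0], 0], [85, [0, 0, 0], 0], [85, [0, 0, -20], 0], [85, [0, 0, -30], -0.08], [85, [0, 0, -30], -0.08], [85, [0, 0, -25], -0.08], [85, [0, 0, -15], 0], [85, [0, 0, 0], 0], [85, [0, 0, 0], 0]]}}

```text
t: 26.45
tool_pos: [0.5503, -0.0504, 0.1845]
tcp_rot: [0.001, 0.069, 0.998, 0.0]
ft_force: [0.2, 0.9, -0.1]
finger_gap: 0.085
gripper_force: 0.0
```

Run:
```python
from h import *
p,d,c=look("w8")
for im,cc in((cv2.imread("pics/w6.png"),np.load("pics/w6c.npy",allow_pickle=True).item()),(p,c)):
  for r,h in((.0190,0),(.0205,0),(.022,0),(.024,0),(.0215,.004)):
    a=polar(im,cc,[r],h)[0];print(r,a[70:112:1].round().astype(int).tolist())
```

```text
26.45 [ 0.5503 -0.0504  0.1845] [ 0.2  0.9 -0.1] 0.08498698976749967
0.019 [176, 164, 148, 127, 105, 87, 81, 77, 87, 100, 110, 112, 114, 127, 138, 142, 142, 133, 105, 77, 65, 52, 66, 93, 113, 116, 119, 111, 103, 93, 84, 77, 76, 76, 103, 133, 149, 147, 143, 152, 161, 166]
0.0205 [126, 119, 112, 110, 106, 95, 83, 80, 76, 87, 102, 110, 113, 115, 116, 117, 118, 116, 95, 73, 61, 49, 69, 100, 115, 117, 114, 104, 94, 86, 78, 76, 74, 107, 149, 167, 168, 171, 171, 171, 166, 163]
0.022 [116, 116, 117, 118, 117, 116, 103, 92, 84, 76, 79, 81, 91, 102, 106, 109, 113, 116, 97, 75, 63, 53, 73, 99, 100, 95, 88, 79, 78, 79, 87, 97, 108, 125, 131, 123, 118, 121, 123, 120, 114, 113]
0.024 [81, 76, 90, 103, 113, 116, 116, 116, 116, 113, 111, 106, 101, 97, 94, 92, 89, 86, 85, 84, 83, 81, 83, 85, 90, 96, 102, 106, 109, 111, 114, 116, 118, 117, 115, 115, 116, 116, 115, 115, 115, 116]
0.0215 [116, 117, 118, 117, 114, 100, 88, 82, 76, 81, 85, 95, 105, 109, 112, 115, 118, 100, 77, 63, 52, 71, 99, 103, 98, 91, 81, 78, 79, 85, 95, 106, 124, 133, 125, 119, 121, 124, 121, 115, 113, 110]
0.019 [169, 163, 154, 131,
[... 269 characters left out ...]
, 95, 74, 54, 63, 72, 90, 109, 114, 113, 104, 88, 77, 75, 76, 100, 125, 142, 159, 160, 156, 156, 159, 163]
0.022 [115, 115, 115, 116, 116, 113, 105, 97, 90, 83, 81, 80, 85, 91, 98, 104, 109, 112, 98, 85, 68, 54, 60, 67, 81, 95, 86, 78, 77, 75, 81, 86, 95, 104, 107, 111, 115, 114, 112, 110, 109, 110]
0.024 [114, 115, 116, 116, 115, 115, 115, 117, 118, 117, 115, 109, 105, 101, 98, 95, 87, 77, 73, 71, 73, 75, 74, 72, 68, 75, 93, 103, 107, 111, 114, 114, 114, 112, 111, 112, 113, 113, 112, 113, 113, 112]
0.0215 [115, 115, 115, 116, 106, 96, 88, 81, 81, 82, 87, 94, 100, 106, 110, 113, 108, 96, 81, 62, 58, 65, 76, 92, 96, 87, 80, 77, 77, 82, 88, 97, 105, 109, 115, 116, 113, 112, 109, 110, 110, 111]
```

By the numbers the wedge (r = 24 mm) is centred at about 90.7°, with the pointer at about 91°. I'll confirm with the last picture.

Run:
```python
from h import *
p=cv2.imread("pics/w8.png");c=np.load("pics/w8c.npy",allow_pickle=True).item()
for r in(.0235,.0245,.0255,.0265,.0275):
    a=polar(p,c,[r])[0];print(r,a[80:102].round().astype(int).tolist())
o,F=dialframe(*POSE);u=proj(c,o+F[:,2]*.004)[0].round().astype(int);print(u)
q=p[u[1]-50:u[1]+50,u[0]-65:u[0]+65];cv2.imwrite("pics/w8x.png",cv2.resize(q,None,fx=6,fy=6,interpolation=cv2.INTER_CUBIC))
```

```text
0.0235 [108, 99, 93, 89, 85, 82, 81, 82, 80, 78, 81, 83, 82, 80, 75, 76, 86, 92, 96, 101, 108, 111]
0.0245 [118, 117, 116, 112, 110, 109, 96, 74, 67, 63, 65, 65, 64, 62, 59, 73, 98, 110, 115, 115, 115, 114]
0.0255 [116, 108, 93, 103, 115, 114, 101, 71, 58, 51, 51, 52, 51, 50, 50, 60, 76, 98, 112, 106, 105, 106]
0.0265 [117, 109, 81, 86, 113, 96, 75, 59, 52, 53, 52, 51, 52, 52, 50, 52, 60, 84, 93, 87, 83, 83]
0.0275 [115, 110, 87, 79, 101, 85, 59, 55, 52, 51, 52, 53, 53, 51, 48, 47, 51, 62, 83, 96, 79, 86]
[320 201]
```

View pics/w8x.png

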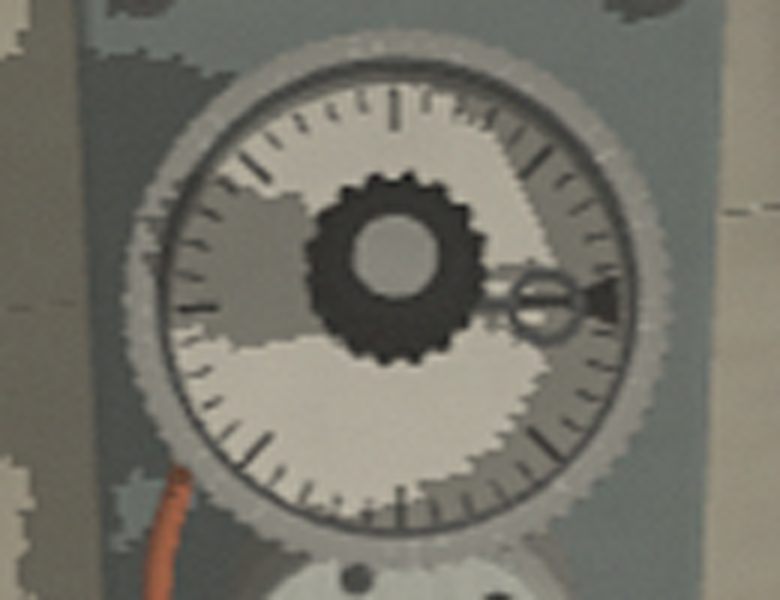

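The wedge (602,300) stands under the pointer (line at about y=298). The eye centre is at about (545,305), some 2–3° short of the pointer, so I'll give the knob another stroke or two and check again.

>>> {"fn": "jog_arm", "kwargs": {"deltas": [[45, [6.2, -1, 0], 0], [45, [6.2, -0.9, 0], 0], [45, [0, 0, 10], 0.12], [45, [0, 0, 15], 0.12], [45, [0, 0, 15], 0.12], [45, [0, 0, 15], 0], [45, [0, 0, 15], 0], [45, [0, 0, 8], 0], [45, [0, 0, 3.5], 0], [45, [0, 0, 0], 0], [15, [0, 0, 0], 0], [15, [0, 0, 0], 0], [15, [0, 0, 0], 0], [15, [0, 0, 0], 0], [15, [0, 0, 0], 0], [15, [0, 0, 0], 0]], "newtons": 60}}

```text
t: 27.83
tool_pos: [0.5387, -0.05, 0.1031]
tcp_rot: [0.001, 0.246, 0.969, 0.001]
ft_force: [1.5, 2.1, 1.9]
finger_gap: 0.0179
gripper_force: 57.8
```

>>> {"fn": "jog_arm", "kwargs": {"deltas": [[15, [-1.3, 0.4, 3], 0], [15, [-1.3, 0.4, 3], 0], [15, [0, 0, 0], 0], [15, [0, 0, 0], -0.1], [15, [0, 0, 0], -0.1], [15, [0, 0, 0], -0.1], [15, [0, 0, 0], -0.1], [15, [0, 0, 0], -0.1], [15, [0, 0, 0], -0.1], [15, [0, 0, 0], -0.12], [15, [0, 0, 0], 0]]}}

```text
t: 28.75
tool_pos: [0.5418, -0.0527, 0.0975]
tcp_rot: [0.001, -0.111, 0.994, -0.001]
ft_force: [0.2, 2.5, 9.6]
finger_gap: 0.0173
gripper_force: 64.2
```

>>> {"fn": "jog_arm", "kwargs": {"deltas": [[45, [0, 0, 0], 0], [45, [0, 0, 0], 0], [85, [0, 0, 0], 0], [85, [0, 0, -10], 0.12], [85, [0, 0, -25], 0.12], [85, [0, 0, -25], 0.12], [85, [0, 0, -25], 0], [85, [0, 0, 0], 0], [85, [0, 0, 0], 0]]}}

```text
t: 29.5
tool_pos: [0.5407, -0.0522, 0.182]
tcp_rot: [0.001, 0.07, 0.998, -0.001]
ft_force: [0.2, -0.7, -0.2]
finger_gap: 0.0851
gripper_force: 0.0
```

```bash
cat >> h.py <<'E'
def eyefit(p,c,a0,hs=(.002,.003,.004,.005)):
    o,F=dialframe(*POSE);g=cv2.cvtColor(p,cv2.COLOR_BGR2GRAY).astype(float);t=np.linspace(0,2*np.pi,72)
    def m(pts):
        uv=proj(c,o+pts@F.T);return map_coordinates(g,[uv[:,1],uv[:,0]],order=1).mean()
    for h in hs:
        b=min((m(np.stack([rc*np.cos(a)+re*np.cos(t),rc*np.sin(a)+re*np.sin(t),0*t+h],1)),np.degrees(a),rc,re)
              for a in np.radians(np.arange(a0-12,a0+12,.5)) for rc in np.arange(.0175,.0215,.0005) for re in np.arange(.0035,.0051,.0003))
        rr=np.linspace(.015,.022,30)
        q=min((m(np.stack([rr*np.cos(a),rr*np.sin(a),0*rr+h],1)),np.degrees(a)) for a in np.radians(np.arange(82,98,.25)))
        print(h,"eye",np.round(b,4),"line",np.round(q,2))
E
python3 - <<'E'
from h import *
p,d,c=look("w9")
eyefit(cv2.imread("pics/w1.png"),load(),-57,(.001,.003,.005))
for n in("w6","w8","w9"):
    print(n);eyefit(cv2.imread(f"pics/{n}.png"),np.load(f"pics/{n}c.npy",allow_pickle=True).item(),88,(.001,.003,.005))
E
```

```text
29.5 [ 0.5407 -0.0522  0.182 ] [ 0.2 -0.7 -0.2] 0.08512172003746832
0.001 eye [ 7.96895e+01 -5.90000e+01  1.80000e-02  4.40000e-03] line [55.92 90.75]
0.003 eye [ 8.01514e+01 -5.85000e+01  1.80000e-02  4.10000e-03] line [55.67 90.25]
0.005 eye [ 7.97697e+01 -5.75000e+01  1.80000e-02  4.10000e-03] line [54.85 89.5 ]
w6
0.001 eye [8.07801e+01 8.90000e+01 1.90000e-02 4.10000e-03] line [53.72 91.  ]
0.003 eye [8.00667e+01 8.85000e+01 1.90000e-02 4.10000e-03] line [52.68 90.5 ]
0.005 eye [7.99997e+01 8.80000e+01 1.90000e-02 4.10000e-03] line [51.92 90.  ]
w8
0.001 eye [7.87786e+01 8.90000e+01 1.90000e-02 4.10000e-03] line [58.47 90.75]
0.003 eye [7.86307e+01 8.85000e+01 1.90000e-02 4.10000e-03] line [58.59 89.75]
0.005 eye [7.87655e+01 8.75000e+01 1.90000e-02 4.10000e-03] line [58.19 89.  ]
w9
0.001 eye [7.95306e+01 9.15000e+01 1.95000e-02 4.40000e-03] line [61.86 91.75]
0.003 eye [7.95546e+01 9.05000e+01 1.90000e-02 4.10000e-03] line [61.31 91.  ]
0.005 eye [7.90863e+01 9.00000e+01 1.90000e-02 4.10000e-03] line [60.75 90.5 ]
```

The eye now reads 90.5° and the pointer 91.0°. A full 40° stroke moved the hand only about 2°, so it is against its stop. To keep the asked order, I'll make the final bezel setting after this: turn it slightly off and bring the mark back.

>>> {"fn": "jog_arm", "kwargs": {"deltas": [[85, [-4.8, 0.9, 0], 0], [85, [-4.8, 0.9, 0], 0], [85, [0, 0, 25], 0], [85, [0, 0, 25], 0], [85, [0, 0, 25], 0], [85, [0, 0, 15], 0], [85, [0, 0, 10], 0], [85, [0, 0, 10], 0], [85, [0, 0, 8.5], 0], [85, [0, 0, 0], 0], [60, [0, 0, 0], 0], [60, [0, 0, 0], 0], [60, [0, 0, 0], 0], [60, [0, 0, 0], 0], [60, [0, 0, 0], 0]], "newtons": 40}}

```text
t: 30.8
tool_pos: [0.5504, -0.052, 0.0639]
tcp_rot: [0.001, 0.07, 0.998, -0.001]
ft_force: [-0.9, -2.5, 6.5]
finger_gap: 0.0659
gripper_force: 44.9
```

>>> {"fn": "jog_arm", "kwargs": {"deltas": [[60, [0, 0, 0], -0.08], [60, [0, 0, 0], -0.08], [60, [0, 0, 0], -0.09], [60, [0, 0, 0], 0], [60, [0, 0, 0], 0.08], [60, [0, 0, 0], 0.08], [60, [0, 0, 0], 0.08], [60, [0, 0, 0], 0.07], [60, [0, 0, 0], 0]]}}

```text
t: 31.55
tool_pos: [0.5514, -0.0519, 0.0627]
tcp_rot: [0.002, 0.1, 0.995, 0.0]
ft_force: [0.2, -6.0, -0.9]
finger_gap: 0.0655
gripper_force: 52.2
```

>>> {"fn": "jog_arm", "kwargs": {"deltas": [[85, [0, 0, 0], 0], [85, [0, 0, 0], 0], [85, [0, 0, 0], 0], [85, [0, 0, -20], 0], [85, [0, 0, -30], -0.06], [85, [0, 0, -30], 0], [85, [0, 0, -25], 0], [85, [0, 0, -15], 0], [85, [0, 0, 0], 0], [85, [0, 0, 0], 0]]}}

```text
t: 32.38
tool_pos: [0.5504, -0.0504, 0.1834]
tcp_rot: [0.001, 0.069, 0.998, 0.0]
ft_force: [-0.3, 0.2, -1.2]
finger_gap: 0.0852
gripper_force: 0.0
```

```bash
cat >> h.py <<'E'
def chk(tag):
    p,d,c=look(tag);eyefit(p,c,88,(.001,.003))
    for r in(.0255,.0265,.0275):
        a=polar(p,c,[r])[0];print(r,a[70:112].round().astype(int).tolist())
E
python3 -c "
from h import *
chk('w10')"
```

```text
32.3833 [ 0.5504 -0.0504  0.1834] [-0.3  0.2 -1.2] 0.08524192435706897
0.001 eye [7.76496e+01 9.20000e+01 1.95000e-02 4.40000e-03] line [55.44 91.25]
0.003 eye [7.76005e+01 9.10000e+01 1.90000e-02 4.10000e-03] line [54.51 90.5 ]
0.0255 [107, 108, 114, 115, 117, 117, 115, 110, 103, 97, 105, 115, 97, 78, 61, 53, 51, 51, 52, 52, 52, 49, 63, 85, 103, 113, 101, 100, 110, 112, 113, 113, 113, 114, 109, 100, 103, 110, 112, 113, 113, 113]
0.0265 [91, 104, 111, 116, 117, 117, 117, 107, 93, 94, 100, 107, 88, 62, 55, 51, 51, 51, 51, 51, 51, 51, 59, 71, 99, 104, 78, 88, 109, 112, 114, 114, 114, 115, 94, 82, 95, 106, 112, 114, 115, 115]
0.0275 [70, 93, 113, 116, 117, 116, 117, 111, 86, 90, 113, 88, 67, 53, 51, 52, 52, 53, 53, 53, 52, 50, 50, 56, 89, 92, 72, 95, 112, 114, 114, 114, 115, 113, 104, 88, 80, 102, 113, 114, 114, 113]
```

Eye and pointer now agree. The wedge is at 87.7°, about 3° too far clockwise, and the turn showed almost no backlash, so I'll nudge it back by 0.06 rad.

>>> {"fn": "jog_arm", "kwargs": {"deltas": [[85, [0, -0.5, 25], 0], [85, [0, -0.5, 25], 0], [85, [0, -0.5, 25], 0], [85, [0, 0, 15], 0], [85, [0, 0, 10], 0], [85, [0, 0, 10], 0], [85, [0, 0, 10], 0], [85, [0, 0, 0], 0], [60, [0, 0, 0], 0], [60, [0, 0, 0], 0], [60, [0, 0, 0], 0], [60, [0, 0, 0], 0], [60, [0, 0, 0], 0], [60, [0, 0, 0], -0.03], [60, [0, 0, 0], -0.03], [60, [0, 0, 0], 0], [60, [0, 0, 0], 0]], "newtons": 40}}

```text
t: 33.85
tool_pos: [0.5504, -0.0521, 0.0637]
tcp_rot: [0.001, 0.039, 0.999, -0.0]
ft_force: [-0.3, 3.0, 5.8]
finger_gap: 0.0655
gripper_force: 45.6
```

>>> {"fn": "jog_arm", "kwargs": {"deltas": [[85, [0, 0, 0], 0], [85, [0, 0, 0], 0], [85, [0, 0, 0], 0], [85, [0, 0, -20], 0], [85, [0, 0, -30], 0.06], [85, [0, 0, -30], 0], [85, [0, 0, -25], 0], [85, [0, 0, -15], 0], [85, [0, 0, 0], 0], [85, [0, 0, 0], 0]]}}

```text
t: 34.68
tool_pos: [0.55, -0.0529, 0.183]
tcp_rot: [0.0, 0.069, 0.998, -0.0]
ft_force: [-0.8, -0.8, -0.3]
finger_gap: 0.085
gripper_force: 0.0
```

```bash
python3 -c "
from h import *
chk('w11')"
```

```text
34.6833 [ 0.55   -0.0529  0.183 ] [-0.8 -0.8 -0.3] 0.08498389774687197
0.001 eye [7.82145e+01 9.20000e+01 1.95000e-02 4.40000e-03] line [53.23 91.75]
0.003 eye [7.83565e+01 9.15000e+01 1.90000e-02 4.10000e-03] line [52.25 91.  ]
0.0255 [116, 114, 104, 99, 108, 114, 117, 116, 116, 117, 114, 103, 104, 114, 112, 103, 76, 59, 52, 52, 53, 53, 53, 50, 53, 62, 88, 114, 110, 106, 103, 106, 112, 113, 114, 114, 113, 113, 109, 100, 103, 111]
0.0265 [116, 111, 95, 74, 90, 112, 115, 117, 116, 117, 118, 91, 80, 106, 104, 87, 67, 53, 53, 53, 53, 53, 52, 51, 51, 51, 79, 100, 107, 95, 77, 97, 112, 113, 113, 114, 115, 113, 89, 84, 104, 112]
0.0275 [116, 111, 95, 91, 98, 110, 115, 116, 116, 116, 114, 95, 67, 93, 97, 72, 59, 52, 50, 50, 52, 51, 51, 50, 49, 51, 63, 84, 110, 86, 78, 103, 112, 115, 115, 115, 115, 98, 72, 87, 103, 112]
```

```bash
python3 -c "
from cell import ctrl
print(ctrl.job_done())"
```

```text
the job is handed in; nothing more can be done
None
```

Handed in at about 35 s of the 64 s: the peak hand is home over the pointer, the wedge is under the pointer to within about 1°, and the knob is released. After the first bezel setting the hand was found about 2° short, so I wound it home and then set the bezel again. I kept clear of the die, tin and box throughout.

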